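# Ready the boring jig: press in the guide bushing and load the spring magazine

## Task

Get the wooden boring jig ready for work. First take the slimmer of the two shouldered metal bushings and press it steadily down into the bore of the jig's block until its shoulder sits flush on the wood (press, do not drop it in), then load the two stacked wooden blanks one at a time flat into the jig's spring magazine, pushing each down past the two spring catches until they snap over it. Leave the wide bushing, the hammer, the glue bottle and the small wooden box where they are.

Things in the scene. Friction and masses are not known exactly. Their poses are not given: they have to be found in the camera images.
- jig: Fixed wooden boring jig. Origin on the table, z up. Base 130 mm (jig x) by 280 mm (jig y), 15 thick, jig y -145 to +135. Bushing block 100 x 100 mm, top 90 mm above the table, at jig y -85. Spring magazine at jig y +65: four corner posts to 109 mm, flared lead-ins to 120 mm high; open on its jig +x and -x sides over the middle 76 mm, so fingers can go down beside a blank.
- bore_mouth (a point): Centre of the mouth of the vertical bore in the block's top, 90 mm above the table (jig x 0, y -85). Diameter 40.5 mm, 3 mm chamfer. Its axes are the jig's.
- bore_ring (a joint): Travel, m, of the tight friction ring (dark steel disc) in the bore: at 0 its face is 10 mm below the mouth; the bushing's foot drives it down to 0.035 when home (stop at 0.040). Steady drag about 14 N, of which the bushing's weight bears about 5 N; no spring, it stays where pushed.
- magazine_mouth (a point): Centre of the magazine at the level of the catches' undersides, 85 mm above the table (jig x 0, y +65); axes as the jig's. Pocket 104 mm along jig y, 60 mm along jig x; a blank lies in it with its length along jig y.
- catch_l (a joint): Steel leaf catch at the pocket's jig +y end (its twin faces it at the -y end), rad, 0 = sprung in. Hinged 24 mm above magazine_mouth, it slopes in and down, its foot 10 mm into the pocket. A blank pushed down spreads both (about 2 N each) to about 0.4; they snap back once its top is below magazine_mouth: go some 4 mm lower to be sure.
- follower (a joint): How far the magazine's spring follower is pushed down, m (stop at 0.045): 0 empty, its top 8 mm below magazine_mouth; about 0.012 with one blank, 0.032 with two held under the catches. It pushes up with about 3 N empty, 7 N with two blanks.
- bushing: The bushing to fit, the slimmer one, bronze, about 0.55 kg, 80 mm tall, round, standing on its foot. Origin: centre of the underside of its foot, z up along its axis. From the bottom: shank 38 mm diameter and 45 mm long with a chamfered foot, shoulder flange 64 mm diameter and 8 mm thick, then a round grip collar 44 mm diameter and 27 mm tall on top, with a dark drill hole.
- bushing_shoulder (a point): On the bushing's axis at the underside of its shoulder flange, 45 mm above the foot; meets bore_mouth when the bushing is home.
- wide_bushing: Bystander: same shape and height (80 mm) but wider: shank 54 mm, flange 80 mm, collar 62 mm diameter; it does not fit the bore. Origin: centre of the underside of its foot.
- blank1: Lower wooden blank of the stack, 100 mm (its x) by 56 mm (its y) by 20 mm (its z), plain light wood with one dark groove across it, about 80 g; origin at its centre. It lies flat on the table; either end may go either way, either face up.
- blank2: Upper wooden blank of the stack, the same as blank1, lying flat on top of it; origin at its centre.
- hammer: Bystander: claw hammer 300 mm long lying beyond the jig, up to about 40 mm high.
- glue_bottle: Bystander: white plastic glue bottle, 60 mm diameter, 180 mm tall, standing at the right of the bushings. Origin: centre of its underside.
- box_frame: Bystander: small open wooden box 130 x 110 x 45 mm beyond the blanks. Origin: centre of its underside.
Mind the look-alikes: they are no part of the job. Leave any green or purple look-alike of the bushing alone.

How it is judged:
By the outcome, as a careful person would: the job done as asked, in the order asked, and still so for the second after the job is handed in, with the robot touching nothing.
It also fails if it takes over 72 s, if anything falls off the work surface, if the arm or the gripper's body presses on something with over 40 N, if the wrist force passes 120 N, or if a joint passes its speed limit or range.

## Robot

A 6-joint arm with a two-finger parallel gripper is mounted at the origin on the work surface. World frame = base frame: x ahead of the robot, y to its left, z up, the work surface at z = 0. Lengths are in m, angles in rad, forces in N, time in s.
With the tool pointing down it reaches from about 0.375 to 0.925 m from the base axis. Payload 5.7 kg.
Tool frame: the origin (TCP) lies at the very end of the fingers, on their centre line; the grasp point (between the pads) lies 19 mm behind it; z points along the fingers, y is the line along which they close (so a half turn about z gives the same grasp; the last joint's range is limited). The gripper opens to 88 mm and grips with 3 to 60 N. Pads are 20 mm wide; open, the fingers measure 115 mm over their backs; the gripper's body (75 mm by 178 mm) begins 61 mm behind the grasp point.
Start: joints at [1.06, 0.359, 1.51, -0, 1.272, -0.115], TCP at [0.231, 0.554, 0.223] pointing down, gripper open.
Joint ranges: [-2.97, 2.97], [-1.01, 2.36], [0.21, 2.38], [-0.96, 4.11], [0.2, 2.71], [-2.98, 2.98]. Speed limits (rad/s): [2.39, 2.39, 3.14, 3.14, 3.14, 3.14].

## Interface

Orientations are given as [roll, pitch, yaw] about the fixed x, y, z axes, in that order (R = Rz(yaw) Ry(pitch) Rx(roll)).
In Python, from station import ctrl gives the robot as it stands. The module is installed in compiled form; this text tells all that it offers.
- The arm moves only by the tool drive_tool, never from a script. Its argument "rows" is text: rows parted by semicolons, each of 4 numbers parted by spaces: the shift along the tool's x, y, z in units of 25 mm (1.0 is 25 mm), then the turn about the tool's z in units of 8 degrees (1.0 is 8 degrees). In form: x y z yaw; .... A call has 1 to 5 rows; each row is the pose to reach, as a shift and turn from the pose commanded when the call began, along the tool's axes at that moment; what a row does not reach only later rows make up. A row lasts 1/8 s, in which the tool goes at most 62.5 mm and 10.7 degrees, less where a joint would pass 70% of its speed; a pose out of reach is approached as far as the arm can. A call with a gripper value outside its range is refused whole. "gripper" is the finger opening in mm, from 0 to 87.8, set as the call begins (left out, the last holds). The fingers move at their own pace and stop on an object; the grip force is fixed at half the most. Time passes only in rows, so rows that repeat a pose let the fingers close. It gives the time, the measured TCP pose, the force, the opening and the grip force at its end, in the units of the state.
- ctrl.get_state(): the state, without advancing time (a new reading comes with each control period).
- ctrl.snapshot(name): name is "scene" or "top" or "wrist"; returns a dict with "img" (400x640x3 uint8, red, green, blue), "vfov" (degrees; the focal length in pixels is half the picture's height over the tangent of half this angle, whatever the lens; pixels are square), "cx", "cy" (the principal point, pixels), "k1" (the pictures are not rectified: a ray, as slopes to the right and down, at radius r is drawn at 1 + k1 r^2 times it, then the intrinsics apply), "R" (3x3) and "t" (3): a world point X has camera coordinates R X + t; the wrist camera has in their place "mount" (4x4, takes a point from camera to tool coordinates, whose origin is the TCP and whose axes are the flange's). Camera axes: x right, y down, z forward; pixel columns grow to the right and rows downward; lengths in m; the calibration is good to about 2 mm. A picture is of the moment at which its call begins: read the wrist's pose just before it. There is no depth.
- ctrl.hand_in(): hands the job in; it is judged then, once.
The state is a dict: "t": time; "joint_positions": joint angles; "joint_velocities": joint speeds; "tau": joint torques, N m; "tcp_pos": TCP position; "tcp_rot": TCP orientation; "force": force on the tool from outside, world axes, zero at the start; "ft_torque": the same for the moment, N m; "finger_gap": finger opening in m; "gripper_force": force on a finger pad.
Only numpy, scipy, OpenCV 4.12 (cv2) and the standard library are available. Lean on these libraries where they do the work, as an engineer would, in place of code of your own. Each camera call takes 0.05 s, during which the arm holds its last target. There are 200 camera calls.

## Working session

There is one attempt and no reset: what is moved stays moved. The work goes in short steps, Python scripts to look and compute and a tool call to move; the robot and the scene stay as the last step left them, time stands still between calls to the robot, and variables do not carry over. Pictures are saved under pics/ and viewed, at most 10 in all, crops included, and the job is handed in when it is done.

Besides the shell and the picture viewer there is one more tool, called after "Emit:" as name(argument=value, ...), one argument or row to a line, values as JSON. drive_tool: Moves the arm, as the interface text tells. Its arguments: {"type":"object","properties":{"rows":{"type":"string"},"gripper":{"type":"number"}},"required":["rows"]}

```bash
mkdir -p pics; cat > h.py <<'E'
import numpy as np, cv2, pickle
from station import ctrl
from scipy.spatial.transform import Rotation as Ro
def snap(n):
    st=ctrl.get_state(); s=ctrl.snapshot(n)
    if n=="wrist":
        R=Ro.from_euler('xyz',st['tcp_rot']).as_matrix(); M=np.array(s['mount'])
        s['C']=R@M[:3,3]+st['tcp_pos']; s['Rw']=R@M[:3,:3]
    else:
        s['Rw']=np.array(s['R']).T; s['C']=-s['Rw']@np.array(s['t'])
    s['f']=200/np.tan(np.radians(s['vfov'])/2)
    return s
def save(s,n): cv2.imwrite('pics/'+n+'.png',s['img'][:,:,::-1]); pickle.dump(s,open('pics/'+n+'.pkl','wb'))
def load(n): return pickle.load(open('pics/'+n+'.pkl','rb'))
def ray(s,uv):
    d=(np.array(uv,float)-[s['cx'],s['cy']])/s['f']; p=d.copy()
    for _ in range(20): p=d/(1+s['k1']*(p@p))
    return s['Rw']@np.array([p[0],p[1],1])
def onz(s,uv,z):
    r=ray(s,uv); return s['C']+r*(z-s['C'][2])/r[2]
def proj(s,X):
    c=s['Rw'].T@(np.array(X)-s['C']); p=c[:2]/c[2]; return p*(1+s['k1']*(p@p))*s['f']+[s['cx'],s['cy']]
E
python3 - <<'E'
from h import *
for n in("scene","top"):
    s=snap(n); save(s,n+'0'); print(n,s['C'],s['f'],s['k1'])
a=[cv2.imread(f'pics/{n}0.png') for n in('scene','top')]
print(ctrl.get_state())
E
```

```text
scene [1.01252549 0.34348861 0.9230836 ] 389.409824008208 -0.07010875007769823
top [ 0.37290165 -0.10912463  1.53272881] 466.37055990770733 -0.015029795045260622
{'t': 0.1, 'joint_positions': array([ 1.05991772e+00,  3.59425189e-01,  1.51129479e+00, -1.27219389e-05,
        1.27249822e+00, -1.15084649e-01]), 'joint_velocities': array([ 0.00148923, -0.00026823, -0.00273273, -0.00126597,  0.0013353 ,
       -0.00144171]), 'tau': array([ 4.84301781e-04, -5.16350734e+01, -2.71409422e+01,  6.76971814e-02,
        2.75179924e-02, -5.29776014e-05]), 'tcp_pos': array([0.23102877, 0.55308044, 0.22190948]), 'tcp_rot': array([-3.13997646e+00, -1.74588991e-04,  2.74580231e+00]), 'force': array([-0.95339956, -0.57511398,  0.73826027]), 'ft_torque': array([-0.01931601,  0.03796914,  0.03295017]), 'gripper_force': 0.0, 'finger_gap': 0.08760869728172542}
```

View pics/top0.png

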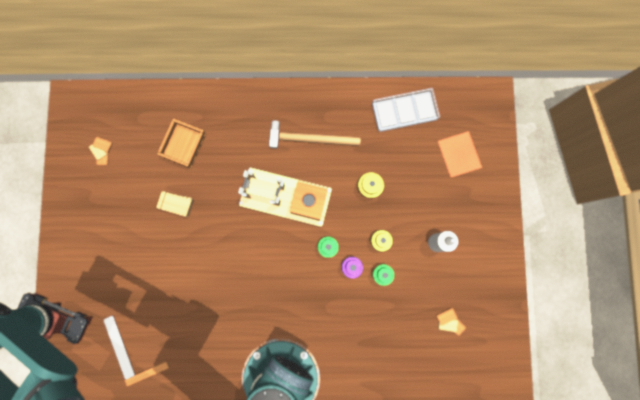

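View pics/scene0.png

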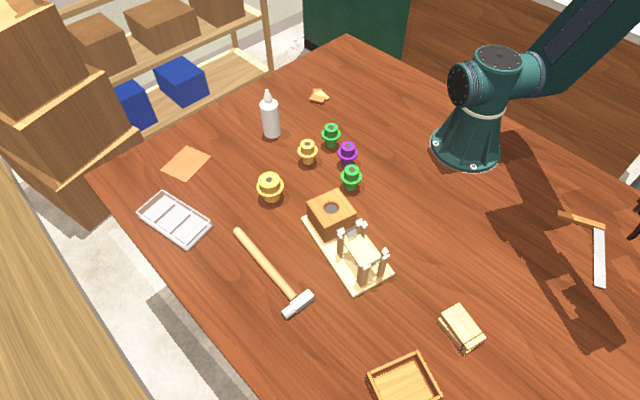

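Top view: the yellow pieces are at (371,185), which looks larger, and (382,240), which looks smaller. The look-alikes are green at (328,247) and (384,275) and purple at (352,268). The smaller yellow one at (382,240) fits the description; I'll check that by measuring and in one enlarged crop.

```bash
python3 - <<'E'
from h import *
s=load('top0'); im=s['img']; hsv=cv2.cvtColor(im,cv2.COLOR_RGB2HSV)
def blobs(m,roi,mn=60):
    k=np.zeros(m.shape,np.uint8); x0,y0,x1,y1=roi; k[y0:y1,x0:x1]=m[y0:y1,x0:x1]
    return [c for c in cv2.findContours(k,cv2.RETR_EXTERNAL,cv2.CHAIN_APPROX_NONE)[0] if cv2.contourArea(c)>mn]
for u,v in((371,185),(382,240),(250,200),(173,204),(310,190),(285,205),(300,300)): print((u,v),hsv[v,u])
y=cv2.inRange(hsv,(22,100,120),(34,255,255))
for c in blobs(y,(350,165,400,260)):
    (a,b),r=cv2.minEnclosingCircle(c); print('yel',a,b,r,onz(s,(a,b),.06),'diam',2*r*(s['C'][2]-.053)/s['f'])
w=cv2.inRange(hsv,(10,0,190),(35,140,255))
for c in blobs(w,(140,160,340,240)):
    print('wood',cv2.minAreaRect(c), cv2.boxPoints(cv2.minAreaRect(c)).round(0).tolist(), cv2.contourArea(c))
for n,uv,z in(('bore',(309,200),.09),('stack',(174,204),.04),('bottle',(447,241),.17),('ring',(262,188),.085)): print(n,onz(s,uv,z))
def cr(x,a,b,c,d,k): return cv2.resize(x[b:d,a:c],None,fx=k,fy=k,interpolation=cv2.INTER_CUBIC)
im2=load('scene0')['img']
p=np.vstack([cr(im,230,160,430,290,4)[:, :800][:520]]); cv2.imwrite('pics/c1.png',p[:,:,::-1])
E
```

```text
(371, 185) [ 29  53 189]
(382, 240) [ 39  11 170]
(250, 200) [ 29  48 246]
(173, 204) [ 27  72 246]
(310, 190) [ 19 133 245]
(285, 205) [ 29  38 246]
(300, 300) [ 12 148 155]
yel 381.4200134277344 240.27999877929688 10.924134254455566 [ 0.42837874 -0.32240727  0.06      ] diam 0.06932151192467233
yel 370.5689697265625 184.78448486328125 13.126450538635254 [ 0.60546709 -0.2923086   0.06      ] diam 0.0832967973797549
wood ((173.40565490722656, 202.83018493652344), (32.27972412109375, 20.329362869262695), 15.945395469665527) [[155.0, 208.0], [161.0, 189.0], [192.0, 197.0], [186.0, 217.0]] 577.5
wood ((283.41180419921875, 195.8529510498047), (91.43592834472656, 41.71612548828125), 14.03624439239502) [[234.0, 205.0], [244.0, 165.0], [333.0, 187.0], [323.0, 227.0]] 3441.5
bore [ 0.55412586 -0.09544476  0.09      ]
stack [0.55061327 0.34055439 0.04      ]
bottle [ 0.42059421 -0.49786261  0.17      ]
ring [0.59381073 0.05192102 0.085     ]
```

View pics/c1.png

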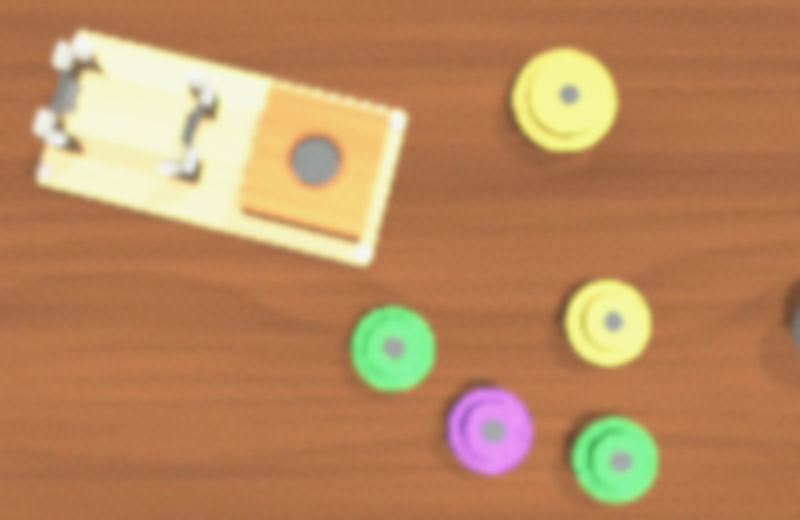

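The crop confirms it: the slim bronze bushing is at (382,240), with a flange of about 69 px-mm against 83 for the wide one at (371,185). The jig lies at about -15° yaw. I'll head toward the jig for a wrist look.

```bash
cat >> h.py <<'E'
def go(x,y,z,yaw=None):
    st=ctrl.get_state(); R=Ro.from_euler('xyz',st['tcp_rot']).as_matrix()
    d=R.T@(np.array([x,y,z])-st['tcp_pos'])/.025
    w=0 if yaw is None else -((yaw-np.degrees(st['tcp_rot'][2])+180)%360-180)/8
    print('move',d.round(2),round(w,2),'t',round(st['t'],2),st['tcp_pos'].round(4),np.degrees(st['tcp_rot'][2]).round(2))
E
python3 -c "
from h import *
go(.50,.22,.32,75)"
```

```text
move [-15.06  -8.15  -3.91] 10.29 t 0.1 [0.231  0.5531 0.2219] 157.32
```

Emit:
drive_tool(
  rows="-2 -1.1 -0.8 1.3; -4 -2.2 -1.6 2.6; -6 -3.3 -2.4 3.9; -8 -4.4 -3.2 5.2; -10 -5.5 -3.9 6.5",
  gripper=64,
)

```text
t: 0.72
tcp_pos: [0.4097, 0.3288, 0.3206]
tcp_rot: [-3.142, 0.0, 1.832]
force: [0.4, 0.4, -0.4]
finger_gap: 0.0638
gripper_force: 0.0
```

```bash
python3 -c "
from h import *
go(.50,.05,.34,75)"
```

```text
move [-11.7    0.6   -0.77] 3.75 t 0.72 [0.4097 0.3288 0.3206] 104.99
```

Emit:
drive_tool(
  rows="-2.3 0.1 -0.2 1.2; -4.6 0.2 -0.4 2.4; -7 0.4 -0.6 3.75; -9.4 0.5 -0.8 3.75; -11.7 0.6 -0.8 3.75",
)

```text
t: 1.35
tcp_pos: [0.5011, 0.0502, 0.3404]
tcp_rot: [3.141, -0.0, 1.314]
force: [0.4, 0.4, 0.1]
finger_gap: 0.0639
gripper_force: 0.0
```

```bash
python3 -c "
from h import *
s=snap('wrist'); save(s,'w1'); print(s['C'])
go(.429,-.32,.25)"
```

```text
[0.52085741 0.1275901  0.50239141]
move [-14.81   0.86   3.68] 0 t 1.4 [0.5032 0.0438 0.34  ] 75.11
```

View pics/w1.png

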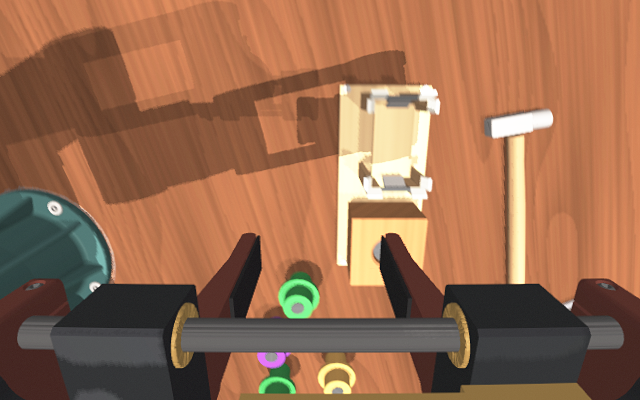

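Wrist view: the block top runs about (350,217) to (428,285), the magazine is at (402,140), green is at (298,295) and the slim bushing at (337,380). Next I'll measure the jig's block and base in both views.

```bash
python3 - <<'E'
from h import *
for n,roi in(('top0',(285,172,336,230)),('w1',(335,195,445,300))):
    s=load(n); hsv=cv2.cvtColor(s['img'],cv2.COLOR_RGB2HSV); x0,y0,x1,y1=roi
    m=np.zeros(hsv.shape[:2],np.uint8); m[y0:y1,x0:x1]=cv2.inRange(hsv,(14,95,200),(23,190,255))[y0:y1,x0:x1]
    m=cv2.morphologyEx(m,cv2.MORPH_OPEN,np.ones((3,3)))
    c=max(cv2.findContours(m,cv2.RETR_EXTERNAL,cv2.CHAIN_APPROX_NONE)[0],key=cv2.contourArea)
    b=cv2.boxPoints(cv2.minAreaRect(cv2.convexHull(c))); P=np.array([onz(s,p,.09)[:2] for p in b])
    e=[P[(i+1)%4]-P[i] for i in range(4)]
    print(n,b.round(0).tolist(),'ctr',P.mean(0),'sides',[np.linalg.norm(v).round(4) for v in e],'ang',[np.degrees(np.arctan2(v[1],v[0])).round(1) for v in e])
    # bore: dark
    g=np.zeros(m.shape,np.uint8); g[y0:y1,x0:x1]=cv2.inRange(hsv,(0,0,60),(179,70,175))[y0:y1,x0:x1]
    cs=sorted(cv2.findContours(g,cv2.RETR_EXTERNAL,cv2.CHAIN_APPROX_NONE)[0],key=cv2.contourArea)[-2:]
    for q in cs: (u,v),r=cv2.minEnclosingCircle(q); print(' dark',u,v,r,cv2.contourArea(q),onz(s,(u,v),.085))
    if n=='w1':
        for uv,z in(((343,84),.015),((433,86),.015),((339,265),.015)): print('base',uv,onz(s,uv,z))
E
```

```text
top0 [[288.0, 212.0], [297.0, 178.0], [328.0, 187.0], [319.0, 221.0]] ctr [ 0.55612139 -0.09238646] sides [np.float64(0.1103), np.float64(0.1004), np.float64(0.11), np.float64(0.0994)] ang [np.float64(-15.2), np.float64(-105.9), np.float64(164.3), np.float64(74.3)]
 dark 308.5 199.6666717529297 5.54035758972168 79.0 [ 0.55581657 -0.09383935  0.085     ]
w1 [[359.0, 219.0], [427.0, 219.0], [427.0, 285.0], [359.0, 285.0]] ctr [ 0.56513548 -0.09817892] sides [np.float64(0.0902), np.float64(0.1003), np.float64(0.0964), np.float64(0.0996)] ang [np.float64(-14.8), np.float64(-99.1), np.float64(165.1), np.float64(77.3)]
 dark 379.5 251.0 9.013978004455566 72.0 [ 0.54809949 -0.09291683  0.085     ]
base (343, 84) [0.55557274 0.13335335 0.015     ]
base (433, 86) [0.67669661 0.09933787 0.015     ]
base (339, 265) [ 0.48353123 -0.13774783  0.015     ]
```

Emit:
drive_tool(
  rows="-2.4 0.15 0.4 0; -4.8 0.3 0.8 0; -7.2 0.45 1.2 0; -9.6 0.6 1.6 0; -11 0.7 2 0",
)

```text
t: 2.02
tcp_pos: [0.447, -0.2205, 0.2896]
tcp_rot: [-3.141, 0.0, 1.313]
force: [0.5, -0.6, 0.3]
finger_gap: 0.064
gripper_force: 0.0
```

```bash
python3 -c "
from h import *
s=snap('wrist'); save(s,'w2')
go(.429,-.32,.25)"
```

```text
move [-3.91  0.33  1.54] 0 t 2.08 [ 0.4462 -0.2233  0.2882] 75.17
```

View pics/w2.png

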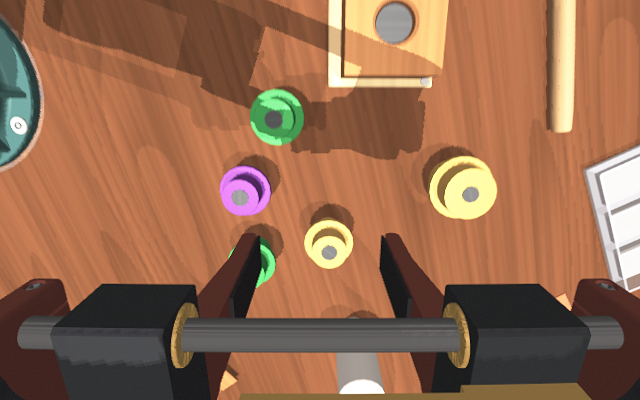

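Wrist view: the slim bushing's flange is at (328,243) with its drill hole at (329,253), and the bore is at (395,22).

```bash
python3 - <<'E'
from h import *
s=load('w2'); hsv=cv2.cvtColor(s['img'],cv2.COLOR_RGB2HSV)
def big(lo,hi,roi):
    x0,y0,x1,y1=roi; m=np.zeros(hsv.shape[:2],np.uint8); m[y0:y1,x0:x1]=cv2.inRange(hsv,lo,hi)[y0:y1,x0:x1]
    return max(cv2.findContours(m,cv2.RETR_EXTERNAL,cv2.CHAIN_APPROX_NONE)[0],key=cv2.contourArea)
c=big((0,0,60),(179,70,190),(370,0,420,50)); e=cv2.fitEllipse(c); print('bore',e,onz(s,e[0],.088)); 
print('width mm',cv2.minEnclosingCircle(c)[1]*2*(s['C'][2]-.088)/s['f'])
c=big((0,0,60),(179,70,190),(318,240,342,264)); e=cv2.fitEllipse(c); print('hole',e,onz(s,e[0],.08))
c=big((20,90,120),(36,255,255),(295,210,360,275)); e=cv2.fitEllipse(c); print('flange',e,cv2.boundingRect(c),onz(s,e[0],.055))
go(.429,-.32,.25)
E
```

```text
bore ((393.6733093261719, 22.6484375), (35.63282012939453, 39.67809295654297), 5.920965671539307) [ 0.55500524 -0.09529948  0.088     ]
width mm 0.044237688581986984
hole ((328.85028076171875, 252.26438903808594), (12.496004104614258, 14.252425193786621), 84.44302368164062) [ 0.42997726 -0.32536505  0.08      ]
flange ((328.2724609375, 243.31422424316406), (47.36111068725586, 47.66044235229492), 44.55295181274414) (304, 220, 49, 49) [ 0.42993698 -0.32497628  0.055     ]
move [-3.91  0.33  1.54] 0 t 2.08 [ 0.4462 -0.2233  0.2882] 75.17
```

```bash
python3 -c "
from h import *
go(.430,-.325,.056,75.1)"
```

```text
move [-4.07  0.43  9.3 ] 0.01 t 2.08 [ 0.4462 -0.2233  0.2882] 75.17
```

Emit:
drive_tool(
  rows="-2 0.2 1 0; -4.07 0.43 2.5 0; -4.07 0.43 4.5 0; -4.07 0.43 6 0; -4.07 0.43 6.8 0",
)

```text
t: 2.7
tcp_pos: [0.4314, -0.318, 0.1177]
tcp_rot: [-3.138, -0.002, 1.314]
force: [0.3, -0.8, 0.1]
finger_gap: 0.0637
gripper_force: 0.0
```

Emit:
drive_tool(
  rows="0 0 0 0; 0 0 0 0",
)

```text
t: 2.95
tcp_pos: [0.4332, -0.3196, 0.1209]
tcp_rot: [3.141, 0.001, 1.315]
force: [0.0, -0.8, -0.1]
finger_gap: 0.0643
gripper_force: 0.0
```

```bash
python3 -c "
from h import *
go(.430,-.325,.056,75.1)"
```

```text
move [-0.24 -0.07  2.6 ] 0.03 t 2.95 [ 0.4332 -0.3196  0.1209] 75.34
```

Emit:
drive_tool(
  rows="-0.24 -0.07 0.8 0; -0.24 -0.07 1.6 0; -0.24 -0.07 2.3 0; -0.24 -0.07 2.55 0; -0.24 -0.07 2.55 0",
)

```text
t: 3.58
tcp_pos: [0.4298, -0.3251, 0.0571]
tcp_rot: [3.141, 0.001, 1.315]
force: [0.2, -0.2, -0.4]
finger_gap: 0.0636
gripper_force: 0.0
```

Emit:
drive_tool(
  rows="0 0 0 0; 0 0 0 0; 0 0 0 0; 0 0 0 0; 0 0 0 0",
  gripper=30,
)

```text
t: 4.2
tcp_pos: [0.4299, -0.3252, 0.057]
tcp_rot: [3.141, 0.001, 1.315]
force: [0.0, 0.0, 5.6]
finger_gap: 0.043
gripper_force: 30.0
```

Emit:
drive_tool(
  rows="0 0 -0.2 0; 0 0 -0.5 0; 0 0 -1.5 0; 0 0 -3 0; 0 0 -4.5 0",
)

```text
t: 4.82
tcp_pos: [0.4286, -0.3241, 0.1696]
tcp_rot: [-3.14, -0.001, 1.315]
force: [0.6, -0.4, -5.1]
finger_gap: 0.0429
gripper_force: 30.0
```

```bash
python3 -c "
from h import *
go(.555-.07*.257,-.0953-.07*.966,.20,75.1)"
```

```text
move [ 7.34  2.56 -1.22] 0.03 t 4.83 [ 0.4286 -0.3241  0.1696] 75.32
```

Emit:
drive_tool(
  rows="2 0.7 -0.4 0; 4 1.4 -0.8 0; 6 2.1 -1.2 0; 7.34 2.56 -1.2 0; 7.34 2.56 -1.2 0",
)

```text
t: 5.45
tcp_pos: [0.5383, -0.161, 0.1988]
tcp_rot: [-3.141, -0.001, 1.318]
force: [-0.6, -0.9, -5.8]
finger_gap: 0.0429
gripper_force: 30.0
```

Emit:
drive_tool(
  rows="0 0 0 0; 0 0 0 0",
)

```text
t: 5.7
tcp_pos: [0.5369, -0.1643, 0.1986]
tcp_rot: [-3.14, 0.0, 1.313]
force: [-0.4, 0.2, -5.6]
finger_gap: 0.043
gripper_force: 30.0
```

```bash
python3 -c "
from h import *
s=snap('wrist'); save(s,'w3')
go(.555,-.0953,.20,75.1)
print('bore pred',proj(s,[.555,-.0953,.09]),'hole pred',proj(s,ctrl.get_state()['tcp_pos']+[0,0,.023]))"
```

```text
move [ 2.85 -0.01 -0.05] 0.02 t 5.75 [ 0.537  -0.1643  0.1987] 75.24
bore pred [320.74808975 105.99483983] hole pred [321.24341636 272.66716061]
```

View pics/w3.png

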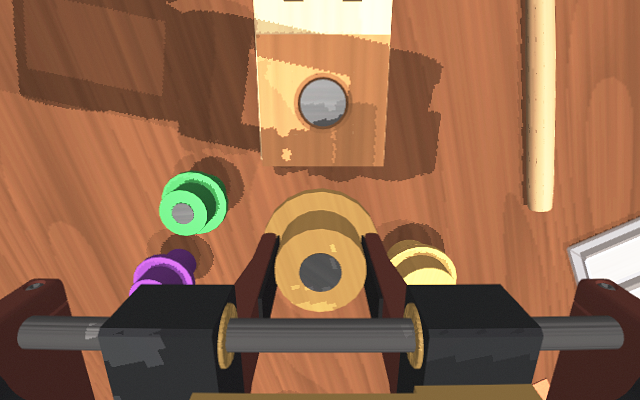

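Wrist view: the bore is at about (323,103) and the held bushing's hole at (320,272), both as predicted. I'll fit both ellipses.

```bash
python3 - <<'E'
from h import *
s=load('w3'); hsv=cv2.cvtColor(s['img'],cv2.COLOR_RGB2HSV)
def big(lo,hi,roi):
    x0,y0,x1,y1=roi; m=np.zeros(hsv.shape[:2],np.uint8); m[y0:y1,x0:x1]=cv2.inRange(hsv,lo,hi)[y0:y1,x0:x1]
    return max(cv2.findContours(m,cv2.RETR_EXTERNAL,cv2.CHAIN_APPROX_NONE)[0],key=cv2.contourArea)
T=ctrl.get_state()['tcp_pos']
c=cv2.convexHull(big((0,0,40),(179,60,200),(290,65,356,140))); e=cv2.fitEllipse(c); B=onz(s,e[0],.087); print('bore',e,B,'diam',np.mean(e[1])*(s['C'][2]-.087)/s['f'])
c=cv2.convexHull(big((0,0,30),(179,70,160),(295,250,345,295))); e=cv2.fitEllipse(c); H=onz(s,e[0],T[2]+.023); print('hole',e,H,'off',H-T)
D=B-H; go(*(T+[D[0],D[1],0]),75.1); go(*(T+[D[0],D[1],.153-T[2]]),75.1)
E
```

```text
bore ((322.54034423828125, 102.22123718261719), (45.83859634399414, 46.70668411254883), 1.6151444911956787) [ 0.55708493 -0.09295342  0.087     ] diam 0.037970481495242285
hole ((319.952392578125, 271.99273681640625), (37.834129333496094, 41.373565673828125), 90.8130874633789) [ 0.53650841 -0.16384783  0.22168535] off [-0.00049526  0.00049891  0.023     ]
move [ 2.95  0.07 -0.  ] 0.02 t 5.75 [ 0.537  -0.1643  0.1987] 75.24
move [2.95 0.07 1.83] 0.02 t 5.75 [ 0.537  -0.1643  0.1987] 75.24
```

Emit:
drive_tool(
  rows="1.5 0.03 0 0; 2.95 0.07 0 0; 2.95 0.07 0.8 0; 2.95 0.07 1.5 0; 2.95 0.07 1.7 0",
)

```text
t: 6.38
tcp_pos: [0.557, -0.093, 0.1553]
tcp_rot: [-3.139, 0.0, 1.314]
force: [0.5, -0.2, -5.9]
finger_gap: 0.043
gripper_force: 30.0
```

Emit:
drive_tool(
  rows="0 0 0.1 0; 0 0 0.2 0; 0 0 0.3 0; 0 0 0.4 0; 0 0 0.5 0",
)

```text
t: 7.0
tcp_pos: [0.5583, -0.0926, 0.1439]
tcp_rot: [3.141, 0.0, 1.315]
force: [0.1, -0.1, -5.9]
finger_gap: 0.0424
gripper_force: 30.0
```

```bash
python3 -c "
from h import *
print(ctrl.get_state()['force'],ctrl.get_state()['ft_torque'])
go(.5576,-.0934,.102)"
```

```text
[ 0.06637579 -0.0774728  -5.89371412] [-0.02918865  0.05977603 -0.01011479]
move [-0.04 -0.02  1.68] 0 t 7.0 [ 0.5583 -0.0926  0.1439] 75.32
```

Emit:
drive_tool(
  rows="-0.02 -0.01 0.15 0; -0.03 -0.02 0.3 0; -0.03 -0.02 0.45 0; -0.03 -0.02 0.6 0; -0.03 -0.02 0.7 0",
)

```text
t: 7.62
tcp_pos: [0.5576, -0.0934, 0.1277]
tcp_rot: [3.141, 0.0, 1.315]
force: [-3.7, 0.7, 9.0]
finger_gap: 0.043
gripper_force: 30.0
```

Emit:
drive_tool(
  rows="0 0 0.15 0; 0 0 0.3 0; 0 0 0.45 0; 0 0 0.6 0; 0 0 0.75 0",
)

```text
t: 8.25
tcp_pos: [0.5577, -0.0934, 0.109]
tcp_rot: [3.141, 0.0, 1.315]
force: [-3.7, -0.6, 9.1]
finger_gap: 0.043
gripper_force: 30.0
```

Emit:
drive_tool(
  rows="0 0 0.1 0; 0 0 0.2 0; 0 0 0.3 0; 0 0 0.3 0",
)

```text
t: 8.75
tcp_pos: [0.5577, -0.0937, 0.1021]
tcp_rot: [3.141, 0.001, 1.315]
force: [-4.9, -0.5, 12.5]
finger_gap: 0.0431
gripper_force: 30.0
```

Force is starting to rise; a touch further to seat the shoulder.

Emit:
drive_tool(
  rows="0 0 0.04 0; 0 0 0.08 0; 0 0 0.08 0",
)

```text
t: 9.12
tcp_pos: [0.5578, -0.0938, 0.1018]
tcp_rot: [3.14, 0.001, 1.315]
force: [-9.2, 1.0, 28.3]
finger_gap: 0.0428
gripper_force: 30.0
```

It hit a hard stop at 28 N with the shoulder seated. Release, rise and head for the blanks.

Emit:
drive_tool(
  rows="0 0 -0.08 0; 0 0 -0.08 0; 0 0 -0.08 0; 0 0 -0.08 0",
  gripper=66,
)

```text
t: 9.62
tcp_pos: [0.5575, -0.0932, 0.0999]
tcp_rot: [-3.141, 0.0, 1.315]
force: [1.0, 0.8, 0.4]
finger_gap: 0.066
gripper_force: 0.0
```

Emit:
drive_tool(
  rows="0 0 -1 0; 0 0 -2.5 0; 0 0 -4.5 0; 1.5 0 -6 0; 3.5 0 -6.5 0",
)

```text
t: 10.25
tcp_pos: [0.5814, -0.0087, 0.2655]
tcp_rot: [3.137, -0.0, 1.312]
force: [0.4, -0.4, 0.2]
finger_gap: 0.0661
gripper_force: 0.0
```

```bash
python3 -c "
from h import *
go(.535,.25,.24,75)"
```

```text
move [ 9.53 -4.44  1.  ] 0.02 t 10.25 [ 0.5814 -0.0087  0.2655] 75.19
```

Emit:
drive_tool(
  rows="2.2 -1 0 0; 4.4 -2 0 0; 6.5 -3 0.3 0; 8.5 -4 0.7 0; 9.5 -4.4 1 0",
)

```text
t: 10.88
tcp_pos: [0.5321, 0.2518, 0.2369]
tcp_rot: [-3.14, 0.0, 1.317]
force: [1.4, -1.3, -0.5]
finger_gap: 0.066
gripper_force: 0.0
```

Emit:
drive_tool(
  rows="0 0 0 0; 0 0 0 0",
)

```text
t: 11.12
tcp_pos: [0.5336, 0.2484, 0.2376]
tcp_rot: [3.142, 0.001, 1.315]
force: [-0.5, 0.3, 0.4]
finger_gap: 0.0659
gripper_force: 0.0
```

```bash
python3 -c "
from h import *
s=snap('wrist'); save(s,'w4'); s2=snap('scene'); save(s2,'s4')
im=np.vstack([s['img'][:, :], cv2.resize(s2['img'][150:300,260:500],(320,200))[:, :].repeat(1,0).copy() if 0 else cv2.copyMakeBorder(cv2.resize(s2['img'][170:295,260:420],(256,200),interpolation=cv2.INTER_CUBIC),0,0,0,384,cv2.BORDER_CONSTANT)])
cv2.imwrite('pics/v4.png',im[:,:,::-1]); print(ctrl.get_state()['tcp_pos'])"
```

```text
[0.53394786 0.24791575 0.23786673]
```

View pics/v4.png

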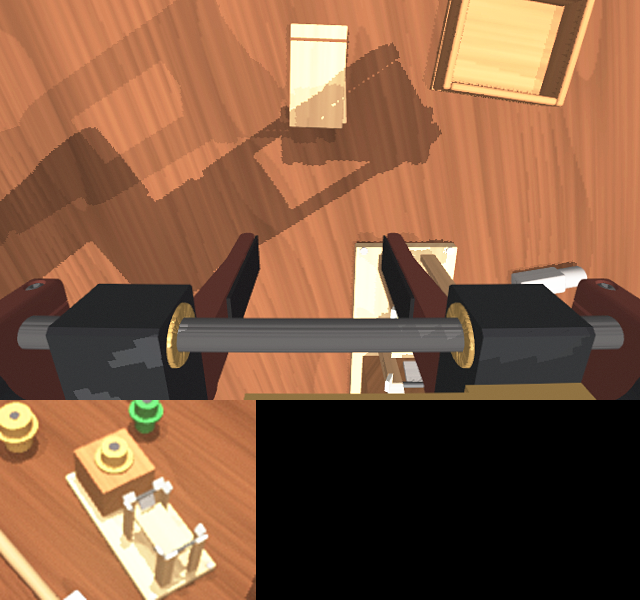

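The bushing sits flush in the block. The stack's top face runs from (291,25)–(348,26) to (290,127)–(342,128). I'll measure its corners.

```bash
python3 - <<'E'
from h import *
s=load('w4'); hsv=cv2.cvtColor(s['img'],cv2.COLOR_RGB2HSV)
m=np.zeros(hsv.shape[:2],np.uint8); m[5:145,270:370]=cv2.inRange(hsv,(17,0,120),(35,150,255))[5:145,270:370]
m=cv2.morphologyEx(m,cv2.MORPH_OPEN,np.ones((3,3)))
c=max(cv2.findContours(m,cv2.RETR_EXTERNAL,cv2.CHAIN_APPROX_NONE)[0],key=cv2.contourArea)
q=cv2.approxPolyDP(cv2.convexHull(c),4,True)[:,0]; print(q.tolist())
for p in q: print(onz(s,p,.04).round(4))
b=cv2.boxPoints(cv2.minAreaRect(c)); P=np.array([onz(s,p,.04)[:2] for p in b]); print(b.round(1).tolist(),P.mean(0)); e=np.diff(P,axis=0); print(np.linalg.norm(e,axis=1),np.degrees(np.arctan2(e[:,1],e[:,0])))
cv2.imwrite('pics/c4.png',np.hstack([cv2.resize(s['img'][0:150,260:380],None,fx=4,fy=4,interpolation=cv2.INTER_CUBIC)[:,:,::-1]]))
E
```

```text
[[345, 42], [344, 86], [290, 125], [290, 41]]
[0.5901 0.368  0.04  ]
[0.5794 0.3277 0.04  ]
[0.5148 0.3038 0.04  ]
[0.5375 0.3828 0.04  ]
[[290.0, 40.0], [346.0, 40.0], [346.0, 125.0], [290.0, 125.0]] [0.55407133 0.33646633]
[0.05551244 0.08304566 0.05934045] [ -14.67742186 -103.44798704  165.32525577]
```

View pics/c4.png

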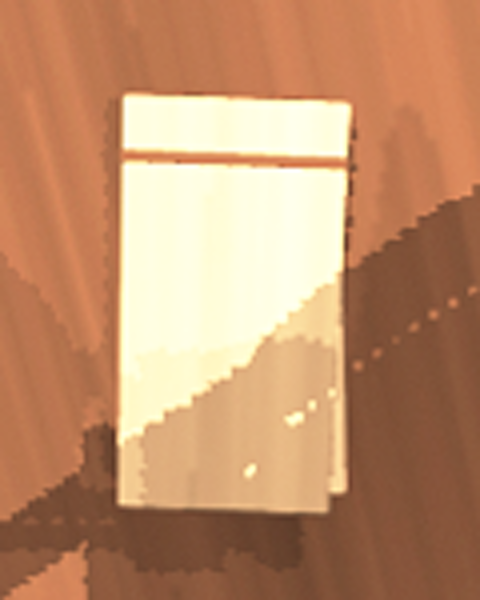

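```bash
python3 - <<'E'
from h import *
s=load('w4')
px=[(290.75,23.5),(347.5,25.25),(342,128.5),(289.5,126.3)]
P=np.array([onz(s,p,.04)[:2] for p in px]); print(P.round(4),P.mean(0))
e=np.roll(P,-1,0)-P; print(np.linalg.norm(e,axis=1).round(4),np.degrees(np.arctan2(e[:,1],e[:,0])).round(1))
print('lower BR',onz(s,(346.5,123),.02))
print('cam dir',s['Rw'][:,2])
E
```

```text
[[0.5426 0.3978]
 [0.5961 0.3822]
 [0.5672 0.2863]
 [0.5139 0.3027]] [0.55495625 0.34226403]
[0.0556 0.1001 0.0558 0.0994] [ -16.3 -106.7  163.    73.2]
lower BR [0.57428337 0.28874309 0.02      ]
cam dir [-0.07427035 -0.28427239 -0.9558625 ]
```

```bash
python3 -c "
from h import *
go(.555,.3423,.10,73.3)"
```

```text
move [ 3.87 -0.15  5.51] 0.24 t 11.22 [0.5339 0.2479 0.2379] 75.25
```

Emit:
drive_tool(
  rows="1.5 -0.05 1 0.12; 3 -0.1 2.5 0.24; 3.87 -0.15 4 0.24; 3.87 -0.15 5.2 0.24; 3.87 -0.15 5.5 0.24",
  gripper=70,
)

```text
t: 11.85
tcp_pos: [0.5535, 0.342, 0.0982]
tcp_rot: [-3.139, 0.003, 1.28]
force: [0.1, 0.8, 0.4]
finger_gap: 0.07
gripper_force: 0.0
```

Emit:
drive_tool(
  rows="0 0 0 0; 0 0 0 0",
)

```text
t: 12.1
tcp_pos: [0.5556, 0.3435, 0.1019]
tcp_rot: [3.14, -0.002, 1.28]
force: [-0.9, -0.5, -0.6]
finger_gap: 0.0699
gripper_force: 0.0
```

```bash
python3 -c "
from h import *
go(.555,.3423,.024,73.3)"
```

```text
move [-0.06 -0.02  3.12] 0.01 t 12.1 [0.5556 0.3435 0.1019] 73.35
```

Emit:
drive_tool(
  rows="-0.05 0 1 0; -0.05 0 2 0; -0.05 0 2.8 0; -0.05 0 3.08 0; -0.05 0 3.08 0",
)

```text
t: 12.72
tcp_pos: [0.5541, 0.3424, 0.0232]
tcp_rot: [-3.142, 0.0, 1.281]
force: [0.5, 0.0, 1.1]
finger_gap: 0.0699
gripper_force: 0.0
```

Emit:
drive_tool(
  rows="0 0 0 0; 0 0 0 0; 0 0 0 0; 0 0 0 0; 0 0 0 0",
  gripper=45,
)

```text
t: 13.35
tcp_pos: [0.5546, 0.3427, 0.024]
tcp_rot: [3.14, -0.001, 1.281]
force: [-0.8, -0.2, 5.7]
finger_gap: 0.0558
gripper_force: 30.0
```

Emit:
drive_tool(
  rows="0 0 -0.2 0; 0 0 -0.6 0; 0 0 -2 0; 0 0 -4 0; 0 0 -5.5 0",
)

```text
t: 13.98
tcp_pos: [0.5543, 0.3426, 0.1631]
tcp_rot: [3.141, -0.001, 1.281]
force: [0.2, 0.3, -0.1]
finger_gap: 0.0559
gripper_force: 30.0
```

```bash
python3 -c "
from h import *
s=snap('wrist'); save(s,'w5')
go(.570,-.045,.24,75.1)"
```

```text
move [-14.74   4.96  -2.92] -0.21 t 14.03 [0.5569 0.3439 0.1683] 73.41
```

Emit:
drive_tool(
  rows="-1 0.4 -1 0; -3.2 1.1 -2 -0.1; -5.4 1.8 -2.9 -0.2; -7.6 2.6 -2.9 -0.2; -9.8 3.3 -2.9 -0.2",
)

```text
t: 14.65
tcp_pos: [0.5631, 0.0823, 0.234]
tcp_rot: [3.14, -0.0, 1.309]
force: [-0.5, -0.3, -1.4]
finger_gap: 0.0559
gripper_force: 30.0
```

Emit:
drive_tool(
  rows="-2.3 0.7 0 0; -4.3 1.4 0 0; -4.9 1.65 0 0; -4.9 1.65 0 0; -4.9 1.65 0 0",
)

```text
t: 15.28
tcp_pos: [0.5709, -0.0435, 0.2331]
tcp_rot: [-3.141, -0.001, 1.31]
force: [0.1, -0.6, -1.8]
finger_gap: 0.0556
gripper_force: 30.0
```

```bash
python3 -c "
from h import *
s=snap('wrist'); save(s,'w6')
T=ctrl.get_state()['tcp_pos'];go(.5958,.0519,.16,75.1)
J=lambda x,y,z:np.array([.5572,-.0931,0])+[x*.9664+(y+.085)*.2571,-x*.2571+(y+.085)*.9664,z]
for q in((-.065,.135,.015),(.065,.135,.015),(-.03,.065,.12),(.03,.065,.12)): print(q,proj(s,J(*q)).round(1))"
```

```text
move [ 3.93 -0.02  2.93] -0.0 t 15.32 [ 0.5709 -0.0433  0.2331] 75.09
(-0.065, 0.135, 0.015) [256.5   5.1]
(0.065, 0.135, 0.015) [383.6   4.9]
(-0.03, 0.065, 0.12) [281.4  69.9]
(0.03, 0.065, 0.12) [358.7  69.8]
```

View pics/w6.png

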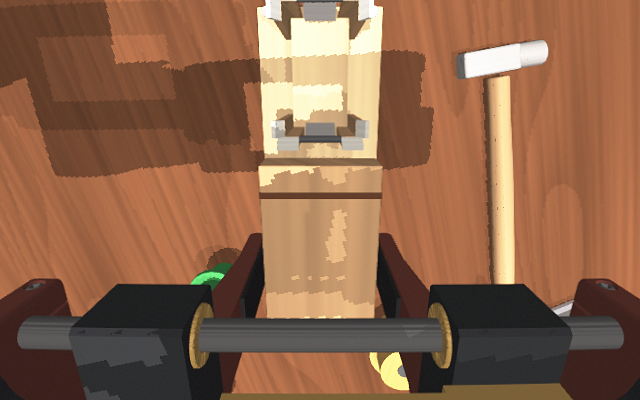

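Wrist view: the base edges are at columns 258 and 382, centred on 320 as predicted. The near catch is at (320,130) and the held blank's front edge spans (259–382, 160). I'll check the y direction and the blank's offset.

```bash
python3 - <<'E'
from h import *
s=load('w6'); T=ctrl.get_state()['tcp_pos']; 
J=lambda x,y,z:np.array([.5572,-.0931,0])+[x*.9664+(y+.085)*.2571,-x*.2571+(y+.085)*.9664,z]
for q in((0,.013,.109),(0,.023,.085),(0,.117,.109),(0,.107,.085),(-.03,.013,.12),(.03,.013,.12)): print('mag',q,proj(s,J(*q)).round(1))
B=lambda x,y,z:T+[x*.2571+y*.9664,x*.9664-y*.2571,z]
for q in((.05,-.028,.016),(.05,.028,.016),(.05,-.028,-.004),(.05,.028,-.004)): print('blank',q,proj(s,B(*q)).round(1))
cv2.imwrite('pics/c6.png',cv2.resize(s['img'][0:215,240:400],None,fx=3.5,fy=3.5/1.3,interpolation=cv2.INTER_CUBIC)[:,:,::-1])
E
```

```text
mag (0, 0.013, 0.109) [320.1 135.6]
mag (0, 0.023, 0.085) [320.1 121.5]
mag (0, 0.117, 0.109) [320.   -0.9]
mag (0, 0.107, 0.085) [320.   20.1]
mag (-0.03, 0.013, 0.12) [283.5 137.2]
mag (0.03, 0.013, 0.12) [356.7 137.2]
blank (0.05, -0.028, 0.016) [258.1 164.3]
blank (0.05, 0.028, 0.016) [383.8 164.2]
blank (0.05, -0.028, -0.004) [265.2 156.4]
blank (0.05, 0.028, -0.004) [376.6 156.3]
```

View pics/c6.png

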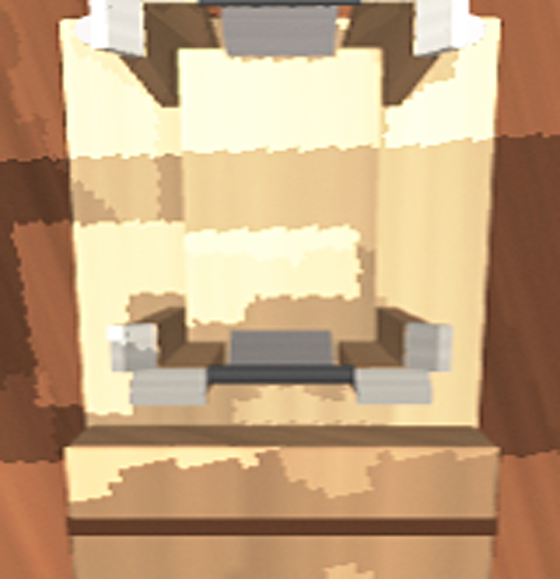

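Emit:
drive_tool(
  rows="2 -0.01 0 0; 3.97 -0.02 0 0; 3.97 -0.02 1.5 0; 3.97 -0.02 3 0; 3.97 -0.02 3.6 0",
)

```text
t: 15.95
tcp_pos: [0.5945, 0.0528, 0.1411]
tcp_rot: [-3.138, 0.001, 1.311]
force: [-0.5, 1.2, -0.6]
finger_gap: 0.0559
gripper_force: 30.0
```

Emit:
drive_tool(
  rows="0 0 0 0; 0 0 0 0; 0 0 0 0",
)

```text
t: 16.32
tcp_pos: [0.5975, 0.051, 0.1447]
tcp_rot: [3.139, -0.001, 1.309]
force: [-0.0, 0.5, -2.1]
finger_gap: 0.0558
gripper_force: 30.0
```

```bash
python3 -c "
from h import *
s=snap('scene'); save(s,'s7')
go(.5961,.0529,.064,75.1)"
```

```text
move [ 0.06 -0.07  3.22] -0.01 t 16.38 [0.5973 0.0509 0.1444] 74.99
```

Emit:
drive_tool(
  rows="0.06 -0.06 0 0; 0.06 -0.06 0.3 0; 0.06 -0.06 0.6 0; 0.06 -0.06 0.9 0; 0.06 -0.06 1.1 0",
)

```text
t: 17.0
tcp_pos: [0.5949, 0.0529, 0.1147]
tcp_rot: [-3.141, 0.0, 1.309]
force: [-0.5, 0.4, -0.7]
finger_gap: 0.0555
gripper_force: 30.0
```

Emit:
drive_tool(
  rows="0 0 0.1 0; 0 0 0.25 0; 0 0 0.4 0; 0 0 0.55 0; 0 0 0.7 0",
)

```text
t: 17.62
tcp_pos: [0.5965, 0.0523, 0.0992]
tcp_rot: [3.139, 0.0, 1.309]
force: [-1.0, -1.6, 5.0]
finger_gap: 0.0562
gripper_force: 30.0
```

Emit:
drive_tool(
  rows="0 0 0.2 0; 0 0 0.4 0; 0 0 0.6 0; 0 0 0.8 0; 0 0 1.0 0",
)

```text
t: 18.25
tcp_pos: [0.5953, 0.0529, 0.073]
tcp_rot: [-3.142, 0.0, 1.309]
force: [-1.2, -0.8, 6.2]
finger_gap: 0.0555
gripper_force: 30.0
```

Emit:
drive_tool(
  rows="0 0 0.15 0; 0 0 0.3 0; 0 0 0.45 0; 0 0 0.45 0; 0 0 0.45 0",
)

```text
t: 18.88
tcp_pos: [0.5953, 0.0529, 0.0619]
tcp_rot: [-3.141, 0.0, 1.309]
force: [-0.3, -1.0, 4.3]
finger_gap: 0.0558
gripper_force: 30.0
```

Emit:
drive_tool(
  rows="0 0 0 0; 0 0 0 0; 0 0 0 0; 0 0 0 0",
  gripper=68,
)

```text
t: 19.38
tcp_pos: [0.5953, 0.0529, 0.0618]
tcp_rot: [-3.141, 0.0, 1.309]
force: [0.4, -0.3, -0.1]
finger_gap: 0.0681
gripper_force: 0.0
```

Emit:
drive_tool(
  rows="0 0 -1 0; 0 0 -2.5 0; 0 0 -4.5 0; 0 0 -6 0; 0 0 -7 0",
)

```text
t: 20.0
tcp_pos: [0.596, 0.0529, 0.2392]
tcp_rot: [3.139, -0.0, 1.309]
force: [0.4, -0.0, 0.5]
finger_gap: 0.0679
gripper_force: 0.0
```

```bash
python3 -c "
from h import *
go(.53,.25,.24,75.1)"
```

```text
move [ 6.93 -4.59 -0.04] -0.01 t 20.0 [0.596  0.0529 0.2392] 75.0
```

Emit:
drive_tool(
  rows="2 -1.3 0 0; 4 -2.6 0 0; 6 -3.9 0 0; 6.93 -4.59 0 0; 6.93 -4.59 0 0",
)

```text
t: 20.62
tcp_pos: [0.5283, 0.2518, 0.2368]
tcp_rot: [-3.141, -0.0, 1.312]
force: [0.2, 0.7, 0.8]
finger_gap: 0.068
gripper_force: 0.0
```

Emit:
drive_tool(
  rows="0 0 0 0; 0 0 0 0",
)

```text
t: 20.88
tcp_pos: [0.5298, 0.2488, 0.2369]
tcp_rot: [3.141, 0.0, 1.308]
force: [-0.6, -0.9, -0.4]
finger_gap: 0.0679
gripper_force: 0.0
```

```bash
python3 - <<'E'
from h import *
s=snap('wrist'); save(s,'w8'); s2=snap('scene'); save(s2,'s8')
hsv=cv2.cvtColor(s['img'],cv2.COLOR_RGB2HSV); sc=hsv[0:170,260:390]
print(s['C'])
# light wood: low saturation vs table; print sample rows to set mask
pc=proj(s,[.56,.342,.02]); print(pc)
u,v=pc.round().astype(int)
print('row H',hsv[v,u-50:u+50:4,0].tolist()); print('row S',hsv[v,u-50:u+50:4,1].tolist())
print('col S',hsv[0:160:5,u,1].tolist()); print('col H',hsv[0:160:5,u,0].tolist())
E
```

```text
[0.55019784 0.32603859 0.3988455 ]
[324.95321354  77.16422745]
row H [10, 11, 11, 10, 11, 9, 29, 29, 29, 29, 29, 28, 29, 29, 30, 21, 21, 19, 20, 10, 11, 10, 11, 10, 10]
row S [146, 145, 146, 145, 147, 152, 33, 29, 30, 27, 32, 36, 29, 28, 24, 91, 91, 97, 97, 143, 144, 144, 145, 142, 146]
col S [147, 144, 147, 148, 147, 141, 27, 27, 151, 27, 27, 27, 26, 26, 27, 25, 26, 73, 110, 110, 111, 111, 111, 113, 110, 147, 141, 142, 146, 141, 143, 146]
col H [10, 10, 10, 10, 10, 11, 29, 29, 10, 29, 29, 29, 29, 29, 29, 30, 30, 25, 15, 16, 15, 15, 15, 15, 15, 11, 10, 11, 11, 11, 11, 10]
```

```bash
python3 - <<'E'
from h import *
s=load('w8'); hsv=cv2.cvtColor(s['img'],cv2.COLOR_RGB2HSV)
m=np.zeros(hsv.shape[:2],np.uint8); m[5:150,270:380]=cv2.inRange(hsv,(12,0,80),(36,125,255))[5:150,270:380]
m=cv2.morphologyEx(m,cv2.MORPH_CLOSE,np.ones((7,7))); m=cv2.morphologyEx(m,cv2.MORPH_OPEN,np.ones((7,7)))
c=max(cv2.findContours(m,cv2.RETR_EXTERNAL,cv2.CHAIN_APPROX_NONE)[0],key=cv2.contourArea)
P=np.array([onz(s,p,.02)[:2] for p in c[:,0]],np.float32)
r=cv2.minAreaRect(P); print(r, cv2.boundingRect(c)); b=cv2.boxPoints(r); e=np.diff(b,axis=0); print(b,np.linalg.norm(e,axis=1),np.degrees(np.arctan2(e[:,1],e[:,0])))
J=lambda x,y,z:np.array([.5572,-.0931,0])+[x*.9664+(y+.085)*.2571,-x*.2571+(y+.085)*.9664,z]
s=load('s8'); h=cv2.cvtColor(s['img'],cv2.COLOR_RGB2HSV)
s0=load('s7'); h0=cv2.cvtColor(load('scene0')['img'],cv2.COLOR_RGB2HSV)
for x in(-.012,0,.012):
  print('line jig x',x)
  for y in np.arange(.085,.112,.002):
    u,v=proj(s,J(x,y,.085)).round().astype(int); print(round(y,3),(u,v),h[v,u].tolist(),h0[v,u].tolist(),end=' | ')
  print()
E
```

```text
((0.5573012232780457, 0.34355980157852173), (0.10029492527246475, 0.05645760893821716), 77.55609130859375) (294, 25, 56, 100)
[[0.5189296  0.3006733 ]
 [0.5740609  0.28850758]
 [0.59567285 0.3864463 ]
 [0.5405415  0.39861202]] [0.05645766 0.1002949  0.05645766] [-12.443927  77.55608  167.55606 ]
line jig x -0.012
0.085 (np.int64(369), np.int64(253)) [28, 41, 255] [28, 19, 255] | 0.087 (np.int64(369), np.int64(253)) [28, 41, 255] [28, 19, 255] | 0.089 (np.int64(370), np.int64(254)) [28, 39, 255] [28, 18, 255] | 0.091 (np.int64(370), np.int64(255)) [27, 45, 255] [28, 19, 255] | 0.093 (np.int64(371), np.int64(255)) [28, 42, 255] [28, 17, 255] | 0.095 (np.int64(371), np.int64(256)) [28, 43, 255] [28, 18, 255] | 0.097 (np.int64(372), np.int64(256)) [28, 40, 255] [28, 18, 255] | 0.099 (np.int64(372), np.int64(257)) [28, 39, 255] [28, 18, 255] | 0.101 (np.int64(373), np.int64(258)) [27, 65, 255] [30, 17, 255] | 0.103 (np.int64(373), np.int64(258)) [27, 65, 255] [30, 17, 255] | 0.105 (np.int64(373), np.int64(259)) [17, 122, 241] [30, 15, 255] | 0.107 (np.int64(374), np.int64(260)) [18, 94, 2
[... 1362 characters left out ...]
 [28, 33, 255] [29, 23, 255] | 0.093 (np.int64(363), np.int64(260)) [28, 33, 255] [29, 23, 255] | 0.095 (np.int64(363), np.int64(260)) [28, 33, 255] [29, 23, 255] | 0.097 (np.int64(364), np.int64(261)) [29, 31, 255] [29, 25, 255] | 0.099 (np.int64(364), np.int64(261)) [29, 31, 255] [29, 25, 255] | 0.101 (np.int64(364), np.int64(262)) [30, 37, 255] [29, 24, 255] | 0.103 (np.int64(365), np.int64(263)) [21, 111, 245] [29, 25, 255] | 0.105 (np.int64(365), np.int64(263)) [21, 111, 245] [29, 25, 255] | 0.107 (np.int64(366), np.int64(264)) [26, 58, 253] [28, 31, 255] | 0.109 (np.int64(366), np.int64(265)) [26, 16, 253] [26, 20, 253] | 0.111 (np.int64(367), np.int64(265)) [90, 1, 251] [20, 3, 250] |
```

```bash
python3 -c "
from h import *
go(.5573,.3436,.10,77.5)"
```

```text
move [3.95 0.08 5.47] -0.32 t 20.98 [0.5298 0.2489 0.2368] 74.91
```

Emit:
drive_tool(
  rows="1.5 0 1 -0.15; 3 0.05 2.5 -0.32; 3.95 0.08 4 -0.32; 3.95 0.08 5.2 -0.32; 3.95 0.08 5.47 -0.32",
  gripper=70,
)

```text
t: 21.6
tcp_pos: [0.5556, 0.3436, 0.0977]
tcp_rot: [-3.138, 0.003, 1.353]
force: [0.5, 0.7, -0.7]
finger_gap: 0.07
gripper_force: 0.0
```

Emit:
drive_tool(
  rows="0 0 0 0; 0 0 0 0; 0 0 0 0",
)

```text
t: 21.98
tcp_pos: [0.5577, 0.345, 0.1017]
tcp_rot: [3.14, -0.001, 1.353]
force: [-1.0, 0.6, -0.9]
finger_gap: 0.0703
gripper_force: 0.0
```

```bash
python3 -c "
from h import *
go(.5573,.3436,.0045,77.5)"
```

```text
move [-0.06 -0.01  3.89] 0.01 t 21.98 [0.5577 0.345  0.1017] 77.54
```

Emit:
drive_tool(
  rows="-0.05 0 1.2 0; -0.05 0 2.4 0; -0.05 0 3.3 0; -0.05 0 3.8 0; -0.05 0 3.85 0",
)

```text
t: 22.6
tcp_pos: [0.5564, 0.3434, 0.0037]
tcp_rot: [-3.141, 0.0, 1.354]
force: [0.4, 1.0, -0.6]
finger_gap: 0.0699
gripper_force: 0.0
```

Emit:
drive_tool(
  rows="0 0 0 0; 0 0 0 0; 0 0 0 0; 0 0 0 0; 0 0 0 0",
  gripper=45,
)

```text
t: 23.22
tcp_pos: [0.5574, 0.344, 0.005]
tcp_rot: [3.14, -0.001, 1.354]
force: [-0.2, -0.2, 6.6]
finger_gap: 0.0558
gripper_force: 30.0
```

Emit:
drive_tool(
  rows="0 0 -0.2 0; 0 0 -0.6 0; 0 0 -2.2 0; 0 0 -4.5 0; 0 0 -6.3 0",
)

```text
t: 23.85
tcp_pos: [0.5568, 0.3437, 0.1641]
tcp_rot: [3.14, -0.001, 1.354]
force: [1.0, 0.2, -2.3]
finger_gap: 0.0556
gripper_force: 30.0
```

```bash
python3 -c "
from h import *
go(.570,-.045,.24,75.0)"
```

```text
move [-15.07   3.87  -3.05] 0.32 t 23.85 [0.5568 0.3437 0.1641] 77.56
```

Emit:
drive_tool(
  rows="-1 0.25 -1.2 0.1; -3.2 0.8 -2.2 0.2; -5.4 1.4 -3 0.32; -7.6 2 -3 0.32; -9.8 2.5 -3 0.32",
)

```text
t: 24.48
tcp_pos: [0.5648, 0.0891, 0.2374]
tcp_rot: [3.14, -0.0, 1.309]
force: [0.6, -0.5, -1.6]
finger_gap: 0.0556
gripper_force: 30.0
```

Emit:
drive_tool(
  rows="-2.3 0.6 0 0; -4.3 1.3 0 0; -5.1 1.6 0 0; -5.1 1.6 0 0; -5.1 1.6 0 0",
)

```text
t: 25.1
tcp_pos: [0.5702, -0.0412, 0.2364]
tcp_rot: [-3.141, -0.001, 1.31]
force: [1.1, -0.1, -0.9]
finger_gap: 0.0556
gripper_force: 30.0
```

```bash
python3 - <<'E'
from h import *
s=snap('wrist'); save(s,'w9'); T=ctrl.get_state()['tcp_pos']; go(.5961,.0529,.144,75.0)
h=cv2.cvtColor(s['img'],cv2.COLOR_RGB2HSV)
J=lambda x,y,z:np.array([.5572,-.0931,0])+[x*.9664+(y+.085)*.2571,-x*.2571+(y+.085)*.9664,z]
B=lambda x,y,z:T+[x*.2571+y*.9664,x*.9664-y*.2571,z]
print('pred groove z85',proj(s,J(0,.099,.085)),'z105',proj(s,J(0,.099,.105)),'near foot',proj(s,J(0,.023,.085)),'far foot',proj(s,J(0,.107,.085)),'blank front top',proj(s,B(.05,0,.016)),'bottom',proj(s,B(.05,0,-.004)))
for u in(320,312): print('u',u); print([(v,*h[v,u].tolist()) for v in range(10,60,2)]); print([(v,*h[v,u].tolist()) for v in range(112,176,1)])
for v in(185,215): print('row',v,[(u,int(h[v,u,1]),int(h[v,u,0])) for u in list(range(250,266,1))+list(range(376,392,1))])
E
```

```text
move [3.89 0.04 3.7 ] 0.01 t 25.15 [ 0.5702 -0.0409  0.2364] 75.09
pred groove z85 [321.45074366  33.72212053] z105 [321.5327996   29.34721719] near foot [321.44061269 123.4794013 ] far foot [321.45153035  23.5615374 ] blank front top [320.81465831 164.07281235] bottom [320.75625825 156.15792088]
u 320
[(10, 12, 16, 158), (12, 9, 20, 163), (14, 11, 17, 161), (16, 13, 15, 157), (18, 12, 16, 162), (20, 14, 17, 163), (22, 13, 15, 158), (24, 22, 76, 253), (26, 27, 58, 255), (28, 23, 89, 253), (30, 10, 151, 187), (32, 15, 125, 216), (34, 27, 55, 255), (36, 27, 57, 254), (38, 27, 56, 254), (40, 27, 57, 254), (42, 27, 57, 254), (44, 27, 56, 254), (46, 26, 57, 254), (48, 27, 56, 254), (50, 27, 56, 254), (52, 27, 55, 254), (54, 27, 57, 255), (56, 15, 118, 227), (58, 15, 112, 230)]
[(112, 14, 115, 193), (113, 15, 116, 196), (114, 15, 116, 193), (115, 15, 116, 194), (116, 15, 116, 194), (117, 15, 116, 194), (118, 15, 116, 194), (119, 14, 116, 195), (120, 15, 117, 194), (121, 14, 114, 196), (122, 14, 114, 196), (123, 14, 116, 197), (124, 14, 87, 173), (125, 14, 27, 141), (126, 13, 13, 134), (127
[... 3106 characters left out ...]
4), (381, 128, 12), (382, 152, 11), (383, 147, 11), (384, 147, 11), (385, 148, 11), (386, 149, 11), (387, 149, 11), (388, 147, 10), (389, 147, 10), (390, 149, 10), (391, 148, 10)]
row 215 [(250, 146, 10), (251, 148, 10), (252, 148, 11), (253, 147, 10), (254, 149, 10), (255, 149, 11), (256, 148, 10), (257, 147, 11), (258, 147, 10), (259, 147, 10), (260, 147, 10), (261, 129, 12), (262, 112, 15), (263, 115, 14), (264, 115, 14), (265, 115, 14), (376, 116, 15), (377, 114, 14), (378, 113, 14), (379, 122, 13), (380, 148, 10), (381, 149, 11), (382, 150, 11), (383, 148, 11), (384, 148, 10), (385, 149, 10), (386, 148, 10), (387, 147, 11), (388, 149, 11), (389, 147, 11), (390, 147, 11), (391, 148, 11)]
```

Both catches have sprung back over the first blank: near foot at row 124 and far foot at row 23, the same as when empty. Now the second one.

Emit:
drive_tool(
  rows="2 0.02 0 0; 3.85 0.04 0 0; 3.85 0.04 1.5 0; 3.85 0.04 3 0; 3.85 0.04 3.7 0",
)

```text
t: 25.78
tcp_pos: [0.5946, 0.0519, 0.1419]
tcp_rot: [-3.138, 0.001, 1.311]
force: [-0.7, -0.0, -1.6]
finger_gap: 0.0555
gripper_force: 30.0
```

Emit:
drive_tool(
  rows="0 0 0 0; 0 0 0 0; 0 0 0 0",
)

```text
t: 26.15
tcp_pos: [0.5975, 0.05, 0.1454]
tcp_rot: [3.139, -0.001, 1.309]
force: [-0.5, -0.6, -1.2]
finger_gap: 0.0558
gripper_force: 30.0
```

```bash
python3 -c "
from h import *
go(.5957,.0523,.062,75.1)"
```

```text
move [ 0.07 -0.1   3.34] -0.01 t 26.15 [0.5975 0.05   0.1454] 74.99
```

Emit:
drive_tool(
  rows="0.07 -0.06 0 0; 0.07 -0.06 0.3 0; 0.07 -0.06 0.6 0; 0.07 -0.06 0.9 0; 0.07 -0.06 1.1 0",
)

```text
t: 26.78
tcp_pos: [0.5949, 0.0521, 0.1155]
tcp_rot: [-3.14, 0.0, 1.309]
force: [0.2, 0.7, -0.2]
finger_gap: 0.0554
gripper_force: 30.0
```

Emit:
drive_tool(
  rows="0 0 0.1 0; 0 0 0.25 0; 0 0 0.4 0; 0 0 0.55 0; 0 0 0.7 0",
)

```text
t: 27.4
tcp_pos: [0.5969, 0.0514, 0.1007]
tcp_rot: [3.138, 0.0, 1.309]
force: [-0.3, -2.1, 7.1]
finger_gap: 0.0561
gripper_force: 30.0
```

Emit:
drive_tool(
  rows="0 0 0.2 0; 0 0 0.4 0; 0 0 0.6 0; 0 0 0.8 0; 0 0 1.0 0",
)

```text
t: 28.02
tcp_pos: [0.5965, 0.0517, 0.0745]
tcp_rot: [3.139, 0.0, 1.309]
force: [0.1, -1.9, 6.9]
finger_gap: 0.0557
gripper_force: 30.0
```

Emit:
drive_tool(
  rows="0 0 0.15 0; 0 0 0.3 0; 0 0 0.45 0; 0 0 0.5 0; 0 0 0.5 0",
)

```text
t: 28.65
tcp_pos: [0.5965, 0.0518, 0.0619]
tcp_rot: [3.139, 0.0, 1.309]
force: [1.0, -2.9, 5.9]
finger_gap: 0.0555
gripper_force: 30.0
```

Emit:
drive_tool(
  rows="0 0 0.06 0; 0 0 0.06 0; 0 0 0.06 0",
)

```text
t: 29.02
tcp_pos: [0.5965, 0.0518, 0.0605]
tcp_rot: [3.139, 0.0, 1.309]
force: [1.1, -2.7, 5.4]
finger_gap: 0.0558
gripper_force: 30.0
```

Emit:
drive_tool(
  rows="0 0 0 0; 0 0 0 0; 0 0 0 0; 0 0 0 0",
  gripper=68,
)

```text
t: 29.52
tcp_pos: [0.5949, 0.0522, 0.0596]
tcp_rot: [-3.141, 0.0, 1.309]
force: [-0.1, 0.0, 0.4]
finger_gap: 0.068
gripper_force: 0.0
```

Emit:
drive_tool(
  rows="0 0 -1 0; 0 0 -2.5 0; 0 0 -4.5 0; -1 0 -6.4 0; -3 0 -7 0",
)

```text
t: 30.15
tcp_pos: [0.5779, -0.02, 0.2384]
tcp_rot: [3.136, -0.001, 1.312]
force: [0.7, -1.1, -0.5]
finger_gap: 0.0677
gripper_force: 0.0
```

Emit:
drive_tool(
  rows="-0.7 0 0 0; -0.8 0 0 0; -0.8 0 0 0; -0.8 0 0 0",
)

```text
t: 30.65
tcp_pos: [0.5706, -0.0385, 0.234]
tcp_rot: [-3.14, -0.0, 1.31]
force: [0.4, 0.3, -0.4]
finger_gap: 0.0679
gripper_force: 0.0
```

```bash
python3 - <<'E'
from h import *
s=snap('wrist'); save(s,'w10'); T=ctrl.get_state()['tcp_pos']; print(T,ctrl.get_state()['t'])
h=cv2.cvtColor(s['img'],cv2.COLOR_RGB2HSV)
J=lambda x,y,z:np.array([.5572,-.0931,0])+[x*.9664+(y+.085)*.2571,-x*.2571+(y+.085)*.9664,z]
for n,q in dict(near=(0,.023,.085),far=(0,.107,.085),nearhinge=(0,.013,.109),farhinge=(0,.117,.109),L=(-.028,.065,.085),R=(.028,.065,.085),groove=(0,.099,.085)).items(): print(n,proj(s,J(*q)).round(1))
u=int(proj(s,J(0,.065,.085))[0]); v=int(proj(s,J(0,.065,.085))[1])
S=h[:,:,1].astype(int); V=h[:,:,2].astype(int)
print('col',[(r,S[r,u],V[r,u]) for r in range(0,200,2) ])
print('row',v,[(c,S[v,c],V[v,c]) for c in range(255,390,3)])
E
```

```text
[ 0.57067261 -0.03853323  0.2341541 ] 30.7
near [322.  126.6]
far [322.1  26.4]
nearhinge [322.1 141. ]
farhinge [322.2   6.2]
L [290.3  78.4]
R [353.7  78.4]
groove [322.   36.6]
col [(0, np.int64(78), np.int64(114)), (2, np.int64(2), np.int64(132)), (4, np.int64(5), np.int64(167)), (6, np.int64(5), np.int64(110)), (8, np.int64(7), np.int64(76)), (10, np.int64(20), np.int64(152)), (12, np.int64(17), np.int64(152)), (14, np.int64(17), np.int64(154)), (16, np.int64(20), np.int64(152)), (18, np.int64(17), np.int64(149)), (20, np.int64(18), np.int64(152)), (22, np.int64(17), np.int64(153)), (24, np.int64(15), np.int64(153)), (26, np.int64(11), np.int64(143)), (28, np.int64(69), np.int64(255)), (30, np.int64(71), np.int64(253)), (32, np.int64(84), np.int64(254)), (34, np.int64(152), np.int64(175)), (36, np.int64(139), np.int64(206)), (38, np.int64(68), np.int64(254)), (40, np.int64(71), np.int64(253)), (42, np.int64(70), np.int64(253)), (44, np.int64(70), np.int64(253)), (46, np.int64(69), np.int64(253)), (48, np.int64(70), np.int64(253)), (50, np.int64(70), np.int64(253)), (52, np.int64
[... 3619 characters left out ...]
29)), (333, np.int64(112), np.int64(227)), (336, np.int64(110), np.int64(231)), (339, np.int64(110), np.int64(235)), (342, np.int64(111), np.int64(233)), (345, np.int64(113), np.int64(227)), (348, np.int64(114), np.int64(222)), (351, np.int64(112), np.int64(227)), (354, np.int64(102), np.int64(228)), (357, np.int64(88), np.int64(243)), (360, np.int64(89), np.int64(244)), (363, np.int64(91), np.int64(241)), (366, np.int64(91), np.int64(240)), (369, np.int64(92), np.int64(241)), (372, np.int64(91), np.int64(238)), (375, np.int64(95), np.int64(234)), (378, np.int64(94), np.int64(233)), (381, np.int64(108), np.int64(151)), (384, np.int64(147), np.int64(109)), (387, np.int64(147), np.int64(106))]
```

The top blank sits at the catch level: its edges span columns 290–354, as predicted for z = 85 mm. Both catches are sprung in, so I'm handing in.

```bash
python3 -c "
from station import ctrl
print(ctrl.hand_in())"
```

```text
the job is handed in; nothing more can be done
None
```

I pressed the slim bushing in until its shoulder was flush and snapped both blanks under the magazine catches; the other objects were left alone, and I handed the job in at about 31 s. No verdict came back.

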